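Fit the new filter cartridge in the water dispenser

ROBOT

A 7-joint arm with a two-finger parallel gripper is mounted at the origin on a cart in front of the work surface, level with it; the furniture and walls round the work are solid. World frame = base frame: x ahead of the robot, y to its left, z up, the work surface at z = 0. Lengths are in m, angles in rad, forces in N, time in s.
With the tool pointing down it reaches from about 0.425 to 0.95 m from the base axis. Payload 16.7 kg.
Tool frame: the origin (TCP) lies midway between the tips of the shut fingers; the grasp point (between the pads) lies 19 mm behind it; z points along the fingers, y is the line along which they close (so a half turn about z gives the same grasp; the last joint's range is limited). The gripper opens to 94 mm and grips with 3 to 60 N. Pads are 16 mm wide; open, the fingers measure 119 mm over their backs; the gripper's body (75 mm by 177 mm) begins 78 mm behind the grasp point.
Start: joints at [-1.468, 0.426, 0.074, 1.606, -0.034, 1.111, -0.067], TCP at [0.168, 0.654, 0.205] pointing down, gripper open.
Joint ranges: [-2.85, 2.85], [-0.5, 2.14], [-1.23, 1.37], [0.21, 2.46], [-1.02, 4.16], [0.16, 2.05], [-2.73, 2.73]. Speed limits (rad/s): [1.89, 1.89, 2.39, 2.39, 3.01, 3.01, 3.01].

INTERFACE

Orientations are given as a unit quaternion [x, y, z, w].
In Python, from rig import robot gives the robot as it stands.
- The arm moves only by the tool apply_moves, never from a script. Its argument "rows" is a list of rows, each a list of 7 numbers: the shift along the tool's x, y, z in mm, then the turn, a rotation vector about the tool's x, y, z in rad, then the opening, from -1 (shut) to 1 (fully open). In form: [[tx, ty, tz, ax, ay, az, hand], ...]. A call has 1 to 8 rows; each row shifts and turns the commanded pose from where the row before left it, along the tool's axes as they then stand; what a row does not reach is not made up. A row lasts 1/12 s, in which the tool goes at most 41.7 mm and 7.16 degrees, less where a joint would pass 70% of its speed; a pose out of reach is approached as far as the arm can. A call is refused whole if a number of a shift passes 41.7 or a number of a turn 0.125, either way. A call with a gripper value outside its range is refused whole. The fingers move at their own pace and stop on an object; the grip force is fixed at half the most. Time passes only in rows, so rows that do not move let the fingers close. It gives the time, the measured TCP pose, the force, the opening and the grip force at its end, in the units of the state.
- robot.state(): the state, without advancing time (a new reading comes with each control period).
- robot.camera(name): name is "side" or "top"; returns a dict with "pixels" (420x560x3 uint8, red, green, blue), "mtx" (3x3 intrinsics, pixels), "R" (3x3) and "t" (3): a world point X has camera coordinates R X + t. Camera axes: x right, y down, z forward; pixel columns grow to the right and rows downward; lengths in m; the calibration is good to about 2 mm. A picture is of the moment at which its call begins. There is no depth.
- robot.finish_job(): hands the job in; it is judged then, once.
Trained networks look in the newest picture that a camera, given by its name, has taken for a name from the list of things; names that differ only in an ending like _2 or _b are one class to them, and where a whole thing is asked for, a point or a joint stands for the part that bears it (a point fixed in the world has none). Each returns a list of dicts, best first, with "confidence" (0 to 1); they miss things now and then, are a little off and sometimes report something else, mostly with a low value. They report only what shows in the picture. A call takes as long as a camera call. They do not tell look-alikes from the thing itself.
- robot.look_for(camera, query): "xy" ([column, row] in pixels, amid what is visible of it).
- robot.mark_of(camera, query): "xy" ([column, row] in pixels: a listed point, or the origin of a listed thing).
The state is a dict: "time_s": time; "q": joint angles; "dq": joint speeds; "tau": joint torques, N m; "eef_pos": TCP position; "ee_rot": TCP orientation; "force": force on the tool from outside, world axes, zero at the start; "torque": the same for the moment, N m; "opening": finger opening in m; "finger_force": force on a finger pad.
Only numpy, scipy, OpenCV 4.12 (cv2) and the standard library are available. Lean on these libraries where they do the work, as an engineer would, in place of code of your own. Each camera call takes 0.05 s, during which the arm holds its last target. There are 200 camera calls.

TASK

Fit the new filter cartridge (blue cap) in the open filter bay of the water dispenser: push its stem straight down into the push-fit socket, past the seal, until it is fully home and stands straight, firmly but without forcing it, and let go of it. Then slide the orange retaining clip all the way in to lock the cartridge. Leave the spent cartridge in the caddy and the paper cup under the spout alone.

Things in the scene. Friction and masses are not known exactly. Their poses are not given: they have to be found in the camera images.
- dispenser: White water dispenser, fixed, 238 (x) x 200 (y) x 166 mm; origin: centre of its underside, front faces -x. Rear (x over 49 mm): clear tank, 166 high. Left front: drip tray under a spout head (x 4 to 60, y 34 to 80, z 107 to 163 mm). Right front: filter bay, a deck 62 mm high (x -119 to 49, y -100 to 10) carrying the socket on a black plate.
- bay_centre (a point): Nominal socket mouth: x -11, y -45, z 75 mm in the dispenser's frame, same axes. The socket is clamped in slots: its real place, unmeasured, is up to 6 mm off in x and in y and 4 mm in z; it does not yield. A 45 degree funnel narrows from 15 mm radius at the mouth to 8.5 mm at 6.5 mm depth; a stem landing off-centre on it is pushed sideways towards the true centre.
- bay_floor (a point): Nominal centre of the socket's hard floor, 37 mm below the mouth, unmeasured offset as at the mouth. The bore down to it has 8.5 mm radius. Four sprung seal lips stand 20 mm below the mouth: to pass them takes 5 to 12 N, after that the stem slides with 3 to 6 N and is held by friction. Then the floor: 18 N shows it; over 25 N is forcing it.
- valve (a joint): Blue spring shut-off pin in the socket's floor (about 0.5 N): m pressed down; 0 untouched, 0.005 when the stem stands on the floor, fully home.
- clip (a joint): Orange U-shaped clip on the socket, slides along the dispenser's +x (away from the robot): 0 open, 0.027 fully in, at its stop; starts at 0 to 0.003; friction 2.5 N, stays where left. Its fork passes over the cartridge's flange with 1.6 mm to spare, so only if the cartridge is fully home. Its guide block, 27 to 66 mm in front (-x) of the socket, stands 17 mm above the mouth.
- tab_open (a point): Nominal top centre of the clip's upright orange tab with the clip at 0: 85 mm in front (-x) of and 40 mm above bay_centre (58 mm in front when fully in), shifted by the same unmeasured offset. The tab is 14 mm in x, 24 mm in y, 25 mm high; it can be pushed or pinched. Fixed point: it does not move with the clip.
- caddy: Grey-blue block, fixed, 170 (x) x 74 (y) x 46 mm high, with two wells at x -50 and +50 mm (18.5 mm wide), one cartridge standing in each; origin at the centre of its underside, z up.
- new_cartridge: New cartridge, white, blue cap and flange, 108 mm long, 0.10 to 0.16 kg, loose, upright in a caddy well; origin: centre of the nose (stem's lower end), z up along it. From the nose: cone of 4.5 to 8 mm radius to 6 mm, stem r 8 to 40 mm, flange r 17 to 46 mm, neck r 9 to 56 mm, body to grasp r 17.5 to 108 mm. In the caddy the nose is 6 mm above the table.
- spent_cartridge: Spent cartridge of the same shape and size, tan with a grey cap, loose, in the other well; stays there.
- paper_cup: White paper cup, 85 mm high, 72 mm wide, loose on the drip tray under the spout; origin at the centre of its underside.
- bag_front (a point): Front left foot, on the table, of a tall white paper bag, fixed, 0.42 m high without its handles: from here it stretches back to x 0.88 m, its left face slanting to y 0.03 m at x 0.83, its right side at y -0.25 m. The arm starts to the right of it and must go round in front of it or above it.
There are look-alikes about, which are no part of the job. What is shaped like the spent_cartridge but green or red is not meant. What is shaped like the new_cartridge but pink or red is not meant.

How it is judged:
On the way, in this order (a step that is already met when the one before it is completed fails the run):
1. the new cartridge stands on the floor of the socket with the shut-off pin pressed down, upright, and the clip is still open (value of joint valve above 0.004 m and value of joint clip below 0.008 m and horizontal distance between new_cartridge and bay_centre below 0.012 m and angle between new_cartridge's own z axis and vertical below 0.05 rad), for 0.2 s.
2. the clip is fully in over the cartridge's flange (value of joint clip above 0.024 m and value of joint valve above 0.0038 m), for 0.2 s.
At the end, for the whole second after the job is handed in: The new cartridge stands upright (within 0.05 rad) in the socket, within 1.2 mm of its floor (pin pressed 3.8 mm or more); the clip is in by 24 mm or more; the spent cartridge is within 20 mm and the cup within 30 mm of where they were, upright (all of step 2 and horizontal distance between new_cartridge and bay_centre below 0.012 m and angle between new_cartridge's own z axis and vertical below 0.05 rad and distance of spent_cartridge from where it was at the start of the episode below 0.02 m and angle between each of spent_cartridge, paper_cup's own z axis and vertical below 0.15 rad and distance of paper_cup from where it was at the start of the episode below 0.03 m); the robot touches nothing.
It fails at once if the cartridge is forced: contacts between it and the dispenser, its socket or its clip add up to more than 40 N (the seal's own squeeze of some 10 N included) (contact force between new_cartridge and dispenser above 40 N).
It fails at once if the spent cartridge is moved by 20 mm or more (distance of spent_cartridge from where it was at the start of the episode above 0.02 m).
It fails at once if the paper cup is moved by 30 mm or more or tipped (distance of paper_cup from where it was at the start of the episode above 0.03 m or angle between paper_cup's own z axis and vertical above 0.5 rad).
It also fails if it takes over 64 s, if anything falls off the work surface, if the arm or the gripper's body presses on something with over 40 N, if the wrist force passes 120 N, or if a joint passes its speed limit or range.

## Working session

There is one attempt and no reset: what is moved stays moved. The work goes in short steps, Python scripts to look and compute and a tool call to move; the robot and the scene stay as the last step left them, time stands still between calls to the robot, and variables do not carry over. Pictures are saved under pics/ and viewed, at most 10 in all, crops included, and the job is handed in when it is done.

Besides the shell and the picture viewer there is one more tool, called after "Request:" as name([rows], argument=value, ...), one row to a line, values as JSON. apply_moves: Moves the arm, as the interface text tells. Its arguments: {"type":"object","properties":{"rows":{"type":"array","items":{"type":"array","items":{"type":"number"}}}},"required":["rows"]}

```bash
mkdir -p pics; ls; cat > h.py <<'E'
from rig import robot
import numpy as np, cv2
def snap(n,f=None):
    c=robot.camera(n)
    if f: cv2.imwrite('pics/'+f,c['pixels'][:,:,::-1])
    return c
def ray(c,p):
    d=np.linalg.solve(c['mtx'],[p[0],p[1],1.0]); R=c['R']
    return -R.T@c['t'], R.T@d
def atz(c,p,z):
    o,d=ray(c,p); return o+d*(z-o[2])/d[2]
def tri(c1,p1,c2,p2):
    A=[];b=[]
    for c,p in((c1,p1),(c2,p2)):
        o,d=ray(c,p); d=d/np.linalg.norm(d); P=np.eye(3)-np.outer(d,d); A.append(P);b.append(P@o)
    x,r,_,_=np.linalg.lstsq(np.vstack(A),np.hstack(b),rcond=None); return x,np.sqrt(r)
def proj(c,X):
    v=c['mtx']@(c['R']@np.array(X)+c['t']); return v[:2]/v[2]
E
python3 - <<'E'
from h import *
np.set_printoptions(precision=3,suppress=True)
ct=snap('top','top0.png');cs=snap('side','side0.png')
print({k:np.round(v,3) if not isinstance(v,str) else v for k,v in robot.state().items()})
for n,c in(('top',ct),('side',cs)): print(n,-c['R'].T@c['t'],c['R'].ravel(),c['mtx'].ravel())
for q in ['dispenser','bay_centre','tab_open','caddy','new_cartridge','spent_cartridge','paper_cup','bag_front']:
    for n in('top','side'):
        print(q,n,[(np.round(r['xy']).tolist(),round(r['confidence'],2)) for r in robot.mark_of(n,q)][:4])
for n in('top','side'):
  print('look',n,[(np.round(r['xy']).tolist(),round(r['confidence'],2)) for r in robot.look_for(n,'new_cartridge')][:4])
E
```

```text
pics
{'time_s': np.float64(0.1), 'q': array([-1.468,  0.427,  0.074,  1.607, -0.034,  1.111, -0.067]), 'dq': array([ 0.001, -0.003,  0.001, -0.002,  0.001,  0.001, -0.001]), 'tau': array([  0.008, -93.747,   3.677, -45.504,  -0.049,   0.017,   0.   ]), 'eef_pos': array([0.168, 0.653, 0.205]), 'ee_rot': array([ 0.126,  0.992, -0.001, -0.   ]), 'force': array([-0.166, -0.487, -0.241]), 'torque': array([-0.01 ,  0.007,  0.023]), 'finger_force': np.float64(0.0), 'opening': np.float64(0.094)}
top [0.296 0.151 1.1  ] [ 0.005 -1.    -0.002 -0.974 -0.005 -0.226  0.226  0.003 -0.974] [488.505   0.    275.52    0.    488.505 211.93    0.      0.      1.   ]
side [ 0.166 -0.745  0.719] [ 0.937 -0.348  0.02  -0.168 -0.502 -0.848  0.305  0.792 -0.529] [541.311   0.    281.091   0.    541.311 215.188   0.      0.      1.   ]
dispenser top [([299.0, 223.0], 0.77), ([202.0, 220.0], 0.75)]
dispenser side [([298.0, 273.0], 0.83), ([271.0, 254.0], 0.41)]
bay_centre top [([322.0, 217.0], 0.85), ([202.0, 219.0], 0.56)]
bay_centre side [([309.0, 258.0], 0.9), ([220.0, 222.0], 0.18)]
tab_open top [([332.0,
[... 210 characters left out ...]
0], 0.58)]
new_cartridge top [([204.0, 220.0], 0.72), ([204.0, 183.0], 0.68), ([173.0, 187.0], 0.66)]
new_cartridge side [([283.0, 200.0], 0.82), ([260.0, 219.0], 0.63)]
spent_cartridge top [([157.0, 231.0], 0.75), ([194.0, 260.0], 0.68), ([151.0, 267.0], 0.55)]
spent_cartridge side [([217.0, 225.0], 0.93), ([212.0, 202.0], 0.93), ([243.0, 200.0], 0.88)]
paper_cup top [([274.0, 219.0], 0.91)]
paper_cup side [([287.0, 253.0], 0.8), ([305.0, 256.0], 0.73)]
bag_front top [([400.0, 233.0], 0.67)]
bag_front side [([328.0, 351.0], 0.56)]
look top [([200.0, 173.0], 0.79), ([164.0, 175.0], 0.57)]
look side [([262.0, 193.0], 0.79), ([281.0, 172.0], 0.6), ([220.0, 198.0], 0.6), ([301.0, 179.0], 0.58)]
```

View pics/top0.png

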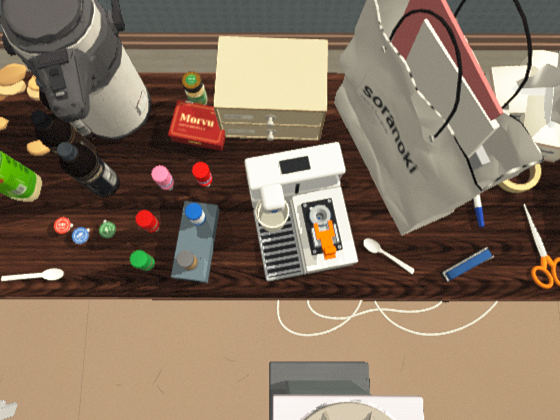

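View pics/side0.png

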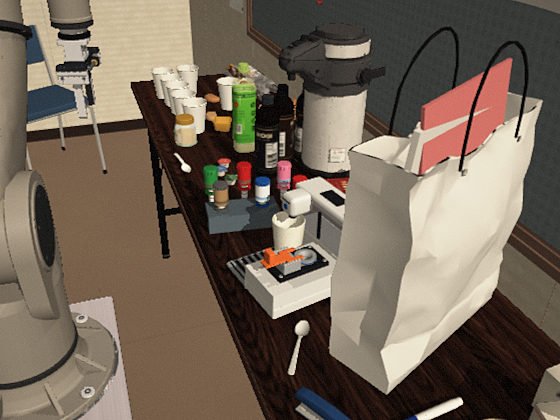

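```bash
python3 - <<'E'
from h import *
np.set_printoptions(precision=4,suppress=True)
ct=snap('top');cs=snap('side')
def blob(c,lo,hi,box):
    hsv=cv2.cvtColor(c['pixels'],cv2.COLOR_RGB2HSV); m=cv2.inRange(hsv,lo,hi)
    k=np.zeros_like(m); x0,y0,x1,y1=box; k[y0:y1,x0:x1]=m[y0:y1,x0:x1]
    n,_,s,ce=cv2.connectedComponentsWithStats(k); i=1+np.argmax(s[1:,4]); return ce[i],s[i]
bt=blob(ct,(100,120,60),(125,255,255),(180,195,210,230)); bs=blob(cs,(100,120,60),(125,255,255),(245,165,280,215))
ot=blob(ct,(3,150,120),(20,255,255),(300,205,350,270)); os_=blob(cs,(3,150,120),(20,255,255),(250,235,320,290))
print('blue',bt,bs,'orange',ot,os_)
print('new tri',tri(ct,bt[0],cs,bs[0]),atz(ct,bt[0],.108))
q=lambda n,k:robot.mark_of(n,k)[0]['xy']
for k,z in(('bay_centre',.075),('tab_open',.115),('paper_cup',.02),('caddy',0),('dispenser',0),('bag_front',0)):
    a,b=q('top',k),q('side',k); print(k,a,b,tri(ct,a,cs,b),atz(ct,a,z),atz(cs,b,z))
for p in((187,260),(194,207),(202,174),(148,220)): print(p,atz(ct,p,.114))
p=ct['pixels'][140:290,130:370,::-1]
cv2.imwrite('pics/crop_top.png',cv2.resize(p,None,fx=3.3,fy=3.3,interpolation=cv2.INTER_CUBIC))
p=cs['pixels'][165:325,190:350,::-1]
cv2.imwrite('pics/crop_side.png',cv2.resize(p,None,fx=3.7,fy=3.7,interpolation=cv2.INTER_CUBIC))
E
```

```text
blue (array([193.0641, 210.8291]), array([185, 202,  17,  18, 234], dtype=int32)) (array([262.2188, 180.6875]), array([255, 176,  16,  10, 128], dtype=int32)) orange (array([326.45  , 240.1196]), array([314, 220,  23,  39, 460], dtype=int32)) (array([278.1066, 257.2441]), array([260, 248,  43,  21, 422], dtype=int32))
new tri (array([0.5282, 0.3264, 0.1093]), array([0.0009])) [0.5278 0.3267 0.108 ]
bay_centre [324.5, 214.6] [308.7, 259.5] (array([0.5311, 0.0486, 0.0721]), array([0.0027])) [0.5285 0.0494 0.075 ] [0.5315 0.045  0.075 ]
tab_open [335.7, 251.9] [272.9, 252.9] (array([0.4457, 0.0314, 0.1195]), array([0.0064])) [0.4419 0.0319 0.115 ] [0.4526 0.0372 0.115 ]
paper_cup [272.4, 215.6] [287.4, 252.6] (array([0.5366, 0.1628, 0.011 ]), array([0.005])) [0.5381 0.162  0.02  ] [0.5282 0.1511 0.02  ]
caddy [201.0, 240.6] [243.4, 222.0] (array([0.4812, 0.3242, 0.0045]), array([0.0019])) [0.4834 0.3247 0.    ] [0.4818 0.3309 0.    ]
dispenser [303.2, 221.2] [295.9, 273.4] (array([0.5268, 0.0919, 0.0069]), array([0.0021])) [0.5297 0.0912 0.    ] [0.5287 0.1    0.    ]Traceback (most recent call last):
  File "<stdin>", line 14, in <module>
  File "<stdin>", line 12, in <lambda>
IndexError: list index out of range
```

```bash
python3 - <<'E'
from h import *
np.set_printoptions(precision=4,suppress=True)
ct=snap('top');cs=snap('side')
for p in((187,258),(202,168),(148,217),(162,173)): print(p,atz(ct,p,.114))
print('bag',atz(ct,(400,233),0))
p=ct['pixels'][185:285,170:360,::-1]
cv2.imwrite('pics/crop_top.png',cv2.resize(p,None,fx=4,fy=4,interpolation=cv2.INTER_CUBIC))
p=cs['pixels'][165:325,190:350,::-1]
cv2.imwrite('pics/crop_side.png',cv2.resize(p,None,fx=3.7,fy=3.7,interpolation=cv2.INTER_CUBIC))
E
```

```text
(187, 258) [0.4281 0.3337 0.114 ]
(202, 168) [0.6196 0.3108 0.114 ]
(148, 217) [0.5129 0.4184 0.114 ]
(162, 173) [0.6082 0.3949 0.114 ]
bag [ 0.5032 -0.1301  0.    ]
```

View pics/crop_top.png

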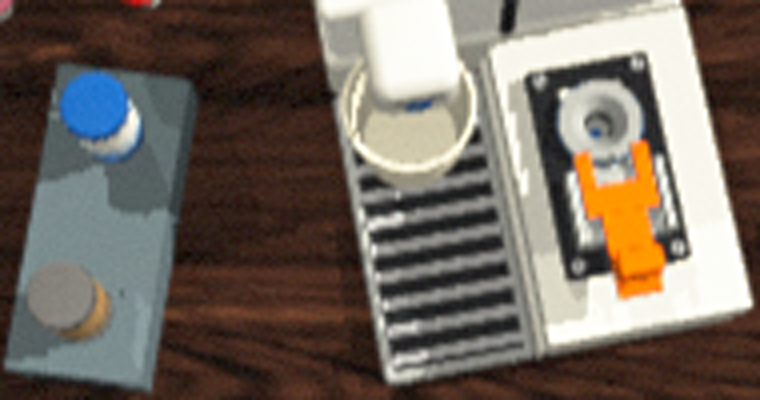

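View pics/crop_side.png

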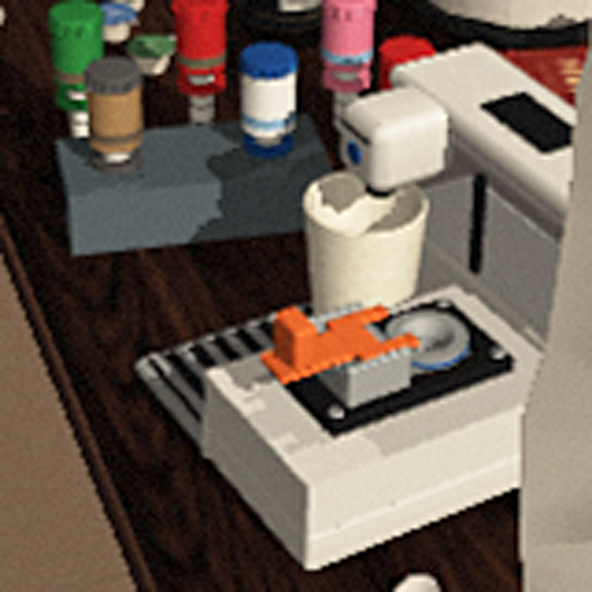

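The top view shows the new cartridge (blue cap) at top-image (193,211), in the caddy's rear well. The things it could be confused with:
- spent cartridge, grey cap: (187,258)
- red caps: (202,168) and (148,217)
- pink cap: (162,173)
- green cap: (142,260)

I choose the blue one. The crops confirm a white body with a blue cap and flange. The socket ring is at about (320.6,214.6) top and (305.7,256) side, with the clip open in front of it.

Request:
apply_moves([
  [-20,-10,0,0,0,0,0.3],
  [-36,-19,0,0,0,0,0.3],
  [-36,-19,0,0,0,0,0.3],
  [-36,-19,0,0,0,0,0.3],
  [-36,-19,0,0,0,0,0.3],
  [-36,-19,0,0,0,0,0.3],
  [-36,-19,0,0,0,0,0.3],
  [-36,-19,0,0,0,0,0.3],
])

```text
time_s: 2.47
eef_pos: [0.3972, 0.4459, 0.2057]
ee_rot: [0.126, 0.992, 0.0, 0.0]
force: [0.4, -0.4, 1.0]
opening: 0.061
finger_force: 0.0
```

```bash
cat >> h.py <<'E'
from scipy.spatial.transform import Rotation as Ro
def togo(T):
    s=robot.state(); R=Ro.from_quat(s['ee_rot']).as_matrix()
    print('t',s['time_s'],'pos',np.round(s['eef_pos'],4),'R',np.round(R.ravel(),3),'F',np.round(s['force'],2),'op',s['opening'],'ff',s['finger_force'])
    print('tool mm to go',np.round(1000*R.T@(np.array(T)-s['eef_pos']),1))
E
python3 - <<'E'
from h import *
np.set_printoptions(precision=4,suppress=True)
ct=snap('top');cs=snap('side')
togo([.528,.3265,.205])
a,b=(320.6,214.6),(305.7,255.8)
print('socket',tri(ct,a,cs,b),atz(ct,a,.075),atz(cs,b,.075))
corn=lambda u,v:np.array([170+u/4,185+v/4])
P=atz(ct,corn(752,305),.062); Q=atz(ct,corn(540,355),.062); print('deck corners',P,Q)
y=(Q-P)/np.linalg.norm(Q-P); x=np.array([y[1],-y[0],0]); print('yaw',np.arctan2(x[1],x[0]),'len',np.linalg.norm(Q-P)); print('nominal bay',P+.108*x+.055*y)
E
```

```text
t 2.5667 pos [0.4015 0.442  0.206 ] R [-0.966  0.258  0.002  0.258  0.966 -0.001 -0.002 -0.001 -1.   ] F [0.27 1.03 0.2 ] op 0.06118198355554413 ff 0.0
tool mm to go [-152.   -79.     1.4]
socket (array([0.5293, 0.0576, 0.0757]), array([0.0013])) [0.5285 0.0578 0.075 ] [0.5306 0.0585 0.075 ]
deck corners [ 0.4299 -0.0215  0.062 ] [0.4028 0.0916 0.062 ]
yaw 0.23541337236088664 len 0.11636383622055868
nominal bay [0.5221 0.0571 0.062 ]
```

Request:
apply_moves([
  [-34,-18,0,0,0,0,0.3],
  [-36,-19,0,0,0,0,0.3],
  [-36,-19,0,0,0,0,0.3],
  [-28,-14,0,0,0,0,0.3],
  [-18,-9,0,0,0,0,0.3],
  [0,0,20,0,0,0,0.3],
  [0,0,15,0,0,0,0.3],
  [0,0,0,0,0,0,0.3],
])

```text
time_s: 3.23
eef_pos: [0.5224, 0.3321, 0.1678]
ee_rot: [0.126, 0.992, -0.001, -0.001]
force: [0.7, 0.2, 0.7]
opening: 0.0609
finger_force: 0.0
```

```bash
python3 - <<'E'
from h import *
ct=snap('top','t2.png');cs=snap('side','s2.png')
togo([.528,.3265,.071])
im=np.hstack([cv2.resize(ct['pixels'][150:290,120:260,::-1],(400,400)),cv2.resize(cs['pixels'][90:230,190:330,::-1],(400,400))])
cv2.imwrite('pics/over.png',im)
E
```

```text
t 3.3333 pos [0.5232 0.3332 0.1705] R [-0.969  0.249 -0.001  0.249  0.969 -0.001  0.001 -0.001 -1.   ] F [ 0.64  0.86 -0.28] op 0.06084757563938104 ff 0.0
tool mm to go [-6.4 -5.2 99.5]
```

View pics/over.png

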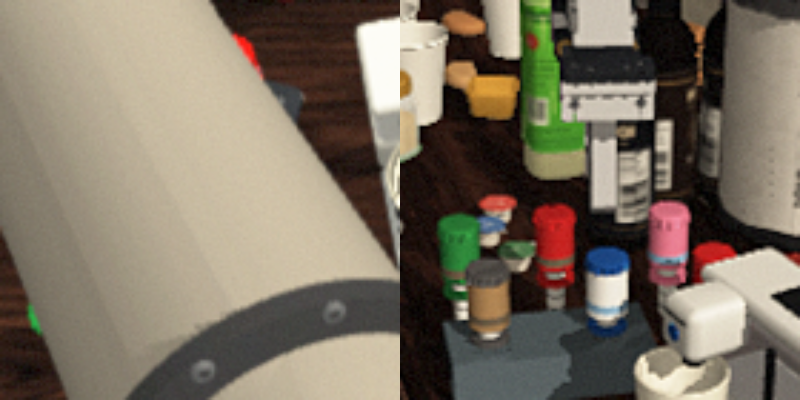

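The side view shows the fingers straight above the blue cap (crop column about 606). The arm hides it in the top view. Next I correct the lateral offset and descend.

Request:
apply_moves([
  [-6,-5,10,0,0,0,0.3],
  [0,0,20,0,0,0,0.3],
  [0,0,20,0,0,0,0.3],
  [0,0,20,0,0,0,0.3],
  [0,0,18,0,0,0,0.3],
  [0,0,11,0,0,0,0.3],
  [0,0,0,0,0,0,0.3],
  [0,0,0,0,0,0,0.3],
])

```text
time_s: 4.0
eef_pos: [0.5283, 0.3266, 0.0717]
ee_rot: [0.126, 0.992, -0.0, 0.0]
force: [0.8, 0.2, -0.1]
opening: 0.061
finger_force: 0.0
```

```bash
python3 - <<'E'
from h import *
togo([.528,.3265,.071])
E
```

```text
t 4.0 pos [0.5283 0.3266 0.0717] R [-0.968  0.249 -0.     0.249  0.968 -0.    -0.    -0.    -1.   ] F [ 0.84  0.2  -0.12] op 0.06098758870423647 ff 0.0
tool mm to go [ 0.3 -0.2  0.7]
```

Request:
apply_moves([
  [0,0,0,0,0,0,-0.5],
  [0,0,0,0,0,0,-0.5],
  [0,0,0,0,0,0,-0.5],
  [0,0,0,0,0,0,-0.5],
  [0,0,0,0,0,0,-0.5],
  [0,0,0,0,0,0,-0.5],
])

```text
time_s: 4.5
eef_pos: [0.5283, 0.3269, 0.0721]
ee_rot: [0.126, 0.992, 0.0, 0.0]
force: [-0.5, -0.3, 6.8]
opening: 0.0343
finger_force: 30.0
```

Request:
apply_moves([
  [0,0,-8,0,0,0,-0.5],
  [0,0,-18,0,0,0,-0.5],
  [0,0,-28,0,0,0,-0.5],
  [0,0,-36,0,0,0,-0.5],
  [0,0,-36,0,0,0,-0.5],
  [0,0,-36,0,0,0,-0.5],
  [0,0,-30,0,0,0,-0.5],
  [0,0,-15,0,0,0,-0.5],
])

```text
time_s: 5.17
eef_pos: [0.5289, 0.327, 0.2833]
ee_rot: [0.126, 0.992, 0.002, 0.002]
force: [0.7, -0.5, -2.1]
opening: 0.0348
finger_force: 30.0
```

```bash
python3 - <<'E'
from h import *
togo([.5295,.058,.278])
cs=snap('side')
cv2.imwrite('pics/lift.png',cv2.resize(cs['pixels'][60:240,190:330,::-1],None,fx=3,fy=3))
E
```

```text
t 5.1667 pos [0.5289 0.327  0.2833] R [-0.968  0.25   0.004  0.25   0.968  0.003 -0.003  0.004 -1.   ] F [ 0.74 -0.53 -2.09] op 0.03484899557685931 ff 29.999796152114868
tool mm to go [ -67.7 -260.3    4.5]
```

View pics/lift.png

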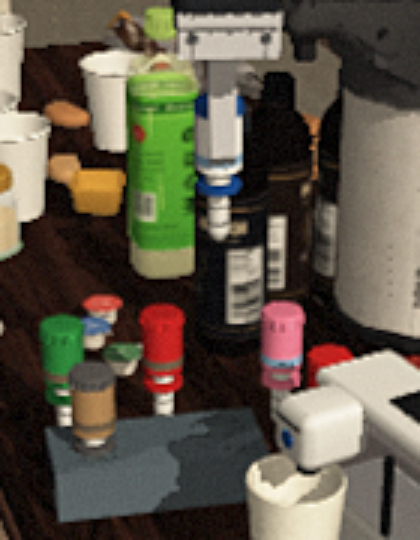

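The cartridge is held upright, with the nose at crop (218,235), clear of the caddy. Next I carry it over the spout to the socket while turning to the dispenser's yaw.

Request:
apply_moves([
  [0,-20,0,0,0,-0.05,-0.5],
  [0,-36,0,0,0,-0.07,-0.5],
  [0,-38,0,0,0,-0.07,-0.5],
  [0,-38,0,0,0,-0.07,-0.5],
  [0,-38,0,0,0,-0.07,-0.5],
  [0,-38,0,0,0,-0.07,-0.5],
  [0,-34,0,0,0,-0.07,-0.5],
  [0,-18,0,0,0,-0.02,-0.5],
])

```text
time_s: 5.88
eef_pos: [0.5204, 0.0648, 0.2789]
ee_rot: [-0.119, 0.993, -0.0, 0.0]
force: [0.3, -1.1, -1.5]
opening: 0.0342
finger_force: 30.0
```

```bash
python3 - <<'E'
from h import *
cs=snap('side'); togo([.5295,.058,.155])
E
```

```text
t 5.9333 pos [0.521  0.0628 0.2789] R [-0.972 -0.233  0.001 -0.233  0.972 -0.001 -0.    -0.001 -1.   ] F [ 0.14 -4.28 -1.34] op 0.03453123961143905 ff 29.998577535152435
tool mm to go [ -7.1  -6.6 123.9]
```

Request:
apply_moves([
  [-4,-4,10,0,0,0,-0.5],
  [-3,-3,25,0,0,0,-0.5],
  [0,0,30,0,0,0,-0.5],
  [0,0,28,0,0,0,-0.5],
  [0,0,15,0,0,0,-0.5],
  [0,0,8,0,0,0,-0.5],
  [0,0,0,0,0,0,-0.5],
  [0,0,0,0,0,0,-0.5],
])

```text
time_s: 6.6
eef_pos: [0.5293, 0.0647, 0.1626]
ee_rot: [-0.119, 0.993, -0.0, -0.0]
force: [-0.2, 0.2, -1.0]
opening: 0.0346
finger_force: 30.0
```

```bash
python3 - <<'E'
from h import *
togo([.5295,.058,.105])
cs=snap('side');ct=snap('top')
p=robot.state()['eef_pos']
print('nose proj',proj(cs,p-[0,0,.066]),'sock proj',proj(cs,[.5295,.058,.0757]))
a=cv2.resize(cs['pixels'][200:300,250:350,::-1],(400,400),interpolation=cv2.INTER_CUBIC)
b=cv2.resize(ct['pixels'][170:270,270:370,::-1],(400,400))
cv2.imwrite('pics/sock.png',np.hstack([a,b]))
E
```

```text
t 6.6 pos [0.5293 0.0647 0.1626] R [-0.972 -0.236 -0.    -0.236  0.972 -0.     0.    -0.    -1.   ] F [-0.23  0.17 -0.97] op 0.03459682665599617 ff 29.999825656414032
tool mm to go [ 1.3 -6.6 57.6]
nose proj [304.63705381 245.04623224] sock proj [305.2822688  255.75666634]
```

View pics/sock.png

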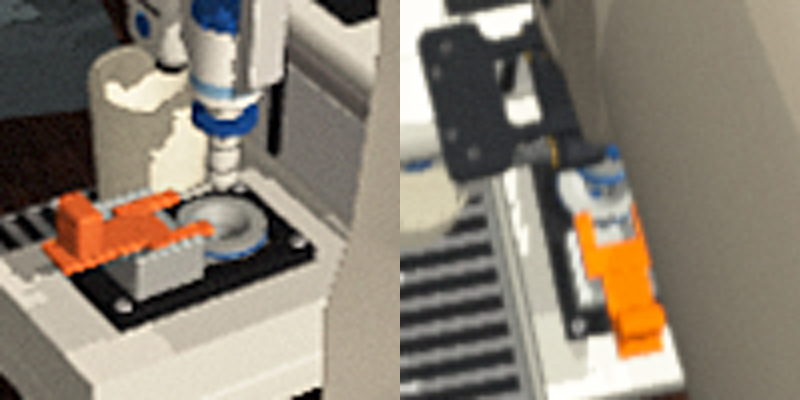

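The side crop shows the nose at (225,188) just above and behind the socket ring, whose centre is at (224,225). That calls for a shift of about 5 mm in -y; then I feel the way down.

Request:
apply_moves([
  [1,-5,5,0,0,0,-0.5],
  [0,0,6,0,0,0,-0.5],
  [0,0,4,0,0,0,-0.5],
  [0,0,3,0,0,0,-0.5],
  [0,0,3,0,0,0,-0.5],
  [0,0,0,0,0,0,-0.5],
])

```text
time_s: 7.2
eef_pos: [0.5291, 0.0591, 0.1408]
ee_rot: [-0.119, 0.993, -0.0, -0.0]
force: [-0.4, 0.1, -0.7]
opening: 0.0348
finger_force: 30.0
```

Request:
apply_moves([
  [0,0,2,0,0,0,-0.5],
  [0,0,2,0,0,0,-0.5],
  [0,0,0,0,0,0,-0.5],
])

```text
time_s: 7.45
eef_pos: [0.5292, 0.0591, 0.1372]
ee_rot: [-0.119, 0.993, -0.0, -0.0]
force: [-0.2, 0.9, -0.9]
opening: 0.0349
finger_force: 30.0
```

Request:
apply_moves([
  [0,0,1.5,0,0,0,-0.5],
  [0,0,1.5,0,0,0,-0.5],
  [0,0,0,0,0,0,-0.5],
])

```text
time_s: 7.7
eef_pos: [0.5292, 0.0591, 0.1342]
ee_rot: [-0.119, 0.993, -0.0, -0.0]
force: [-0.1, -0.5, -1.7]
opening: 0.0345
finger_force: 30.0
```

Request:
apply_moves([
  [0,0,1.5,0,0,0,-0.5],
  [0,0,1.5,0,0,0,-0.5],
  [0,0,0,0,0,0,-0.5],
])

```text
time_s: 7.95
eef_pos: [0.5292, 0.0591, 0.1312]
ee_rot: [-0.119, 0.993, -0.0, -0.0]
force: [-0.2, 0.4, -1.6]
opening: 0.0345
finger_force: 30.0
```

Request:
apply_moves([
  [0,0,1.5,0,0,0,-0.5],
  [0,0,1.5,0,0,0,-0.5],
  [0,0,0,0,0,0,-0.5],
])

```text
time_s: 8.2
eef_pos: [0.529, 0.0595, 0.1282]
ee_rot: [-0.119, 0.993, 0.0, -0.0]
force: [0.3, 1.9, -0.6]
opening: 0.0347
finger_force: 30.0
```

Request:
apply_moves([
  [0,0,1.5,0,0,0,-0.5],
  [0,0,1,0,0,0,-0.5],
  [0,0,0,0,0,0,-0.5],
])

```text
time_s: 8.45
eef_pos: [0.5294, 0.0595, 0.1258]
ee_rot: [-0.119, 0.993, 0.0, 0.0]
force: [-2.0, 4.7, -2.4]
opening: 0.0347
finger_force: 30.0
```

Request:
apply_moves([
  [0,1.3,0,0,0,0,-0.5],
  [0,0,1,0,0,0,-0.5],
  [0,0,0,0,0,0,-0.5],
])

```text
time_s: 8.7
eef_pos: [0.529, 0.06, 0.1249]
ee_rot: [-0.119, 0.993, -0.0, -0.0]
force: [0.5, 0.2, -0.8]
opening: 0.0347
finger_force: 30.0
```

Request:
apply_moves([
  [0,0,1,0,0,0,-0.5],
  [0,0,0,0,0,0,-0.5],
])

```text
time_s: 8.87
eef_pos: [0.5291, 0.0601, 0.1238]
ee_rot: [-0.119, 0.993, -0.0, -0.0]
force: [-0.2, 0.2, -1.6]
opening: 0.0347
finger_force: 30.0
```

Lateral force is gone and the stem is centred. The seal lips come next.

Request:
apply_moves([
  [0,0,1.5,0,0,0,-0.5],
  [0,0,1.5,0,0,0,-0.5],
  [0,0,0,0,0,0,-0.5],
])

```text
time_s: 9.12
eef_pos: [0.529, 0.0603, 0.1207]
ee_rot: [-0.119, 0.993, -0.0, -0.0]
force: [1.4, 0.8, -1.4]
opening: 0.0344
finger_force: 30.0
```

Request:
apply_moves([
  [0,0,1.5,0,0,0,-0.5],
  [0,0,1,0,0,0,-0.5],
  [0,0,0,0,0,0,-0.5],
])

```text
time_s: 9.37
eef_pos: [0.529, 0.0604, 0.1183]
ee_rot: [-0.119, 0.993, -0.0, -0.0]
force: [-0.1, -0.4, -1.6]
opening: 0.0345
finger_force: 30.0
```

Request:
apply_moves([
  [0,0,1.2,0,0,0,-0.5],
  [0,0,1.2,0,0,0,-0.5],
  [0,0,0,0,0,0,-0.5],
])

```text
time_s: 9.62
eef_pos: [0.5294, 0.0604, 0.1162]
ee_rot: [-0.119, 0.993, 0.0, 0.0]
force: [-1.2, 0.6, 3.3]
opening: 0.0347
finger_force: 30.0
```

Request:
apply_moves([
  [0,0,1.2,0,0,0,-0.5],
  [0,0,1.2,0,0,0,-0.5],
  [0,0,0,0,0,0,-0.5],
])

```text
time_s: 9.87
eef_pos: [0.5287, 0.0603, 0.1133]
ee_rot: [-0.119, 0.993, -0.0, -0.0]
force: [2.7, 0.8, -0.1]
opening: 0.0343
finger_force: 30.0
```

Request:
apply_moves([
  [0,0,1.2,0,0,0,-0.5],
  [0,0,1.2,0,0,0,-0.5],
  [0,0,0,0,0,0,-0.5],
])

```text
time_s: 10.12
eef_pos: [0.5292, 0.0604, 0.1111]
ee_rot: [-0.119, 0.993, -0.0, 0.0]
force: [-1.8, -0.4, -3.1]
opening: 0.0344
finger_force: 30.0
```

Request:
apply_moves([
  [0,0,1.2,0,0,0,-0.5],
  [0,0,1,0,0,0,-0.5],
  [0,0,0,0,0,0,-0.5],
])

```text
time_s: 10.37
eef_pos: [0.5289, 0.0603, 0.1088]
ee_rot: [-0.119, 0.993, -0.0, -0.0]
force: [4.2, 0.0, 2.4]
opening: 0.0342
finger_force: 30.0
```

Request:
apply_moves([
  [0,0,1,0,0,0,-0.5],
  [0,0,1,0,0,0,-0.5],
  [0,0,0,0,0,0,-0.5],
])

```text
time_s: 10.62
eef_pos: [0.5291, 0.0604, 0.1069]
ee_rot: [-0.119, 0.993, -0.0, -0.0]
force: [-1.4, -0.4, -2.0]
opening: 0.0346
finger_force: 30.0
```

Request:
apply_moves([
  [0,0,1,0,0,0,-0.5],
  [0,0,0.6,0,0,0,-0.5],
  [0,0,0,0,0,0,-0.5],
])

```text
time_s: 10.87
eef_pos: [0.5291, 0.0604, 0.1054]
ee_rot: [-0.119, 0.993, -0.0, 0.0]
force: [1.9, -0.0, 4.0]
opening: 0.0342
finger_force: 30.0
```

Request:
apply_moves([
  [0,0,0.8,0,0,0,-0.5],
  [0,0,0,0,0,0,-0.5],
])

```text
time_s: 11.03
eef_pos: [0.529, 0.0604, 0.1046]
ee_rot: [-0.119, 0.993, -0.0, -0.0]
force: [2.9, 0.4, 3.0]
opening: 0.0346
finger_force: 30.0
```

Request:
apply_moves([
  [0,0,0.8,0,0,0,-0.5],
  [0,0,0,0,0,0,-0.5],
])

```text
time_s: 11.2
eef_pos: [0.5293, 0.0604, 0.1041]
ee_rot: [-0.119, 0.993, 0.0, 0.0]
force: [-1.1, -0.2, 7.4]
opening: 0.0344
finger_force: 30.0
```

Request:
apply_moves([
  [0,0,0.7,0,0,0,-0.5],
  [0,0,0,0,0,0,-0.5],
])

```text
time_s: 11.37
eef_pos: [0.5296, 0.0605, 0.104]
ee_rot: [-0.119, 0.993, 0.0, 0.001]
force: [-3.6, 0.1, 17.4]
opening: 0.0348
finger_force: 30.0
```

Request:
apply_moves([
  [0,0,0.1,0,0,0,-0.5],
  [0,0,0,0,0,0,-0.5],
  [0,0,0,0,0,0,-0.5],
])

```text
time_s: 11.62
eef_pos: [0.5295, 0.0604, 0.1039]
ee_rot: [-0.119, 0.993, 0.0, 0.0]
force: [-1.6, 0.1, 18.8]
opening: 0.0348
finger_force: 30.0
```

Request:
apply_moves([
  [0,0,0,0,0,0,0.3],
  [0,0,0,0,0,0,0.3],
  [0,0,0,0,0,0,0.3],
  [0,0,0,0,0,0,0.3],
  [0,0,-10,0,0,0,0.3],
  [0,0,-25,0,0,0,0.3],
  [0,0,-35,0,0,0,0.3],
  [0,0,-15,0,0,0,0.3],
])

```text
time_s: 12.28
eef_pos: [0.5301, 0.0602, 0.192]
ee_rot: [-0.118, 0.993, 0.0, 0.001]
force: [0.9, 0.4, 1.0]
opening: 0.0609
finger_force: 0.0
```

```bash
python3 - <<'E'
from h import *
cs=snap('side')
togo([.5295,.0604,.19])
c=np.array([.5293,.0604]); d=np.array([.972,.236])
for s in(.085,.1,.13): print(s,c-s*d)
cv2.imwrite('pics/placed.png',cv2.resize(cs['pixels'][180:320,230:370,::-1],(560,560),interpolation=cv2.INTER_CUBIC))
E
```

```text
t 12.3333 pos [0.5311 0.0605 0.1936] R [-0.972 -0.235  0.005 -0.235  0.972  0.002 -0.006  0.    -1.   ] F [2.62 0.45 2.86] op 0.06126892049886043 ff 0.0
tool mm to go [1.5 0.3 3.6]
0.085 [0.44668 0.04034]
0.1 [0.4321 0.0368]
0.13 [0.40294 0.02972]
```

View pics/placed.png

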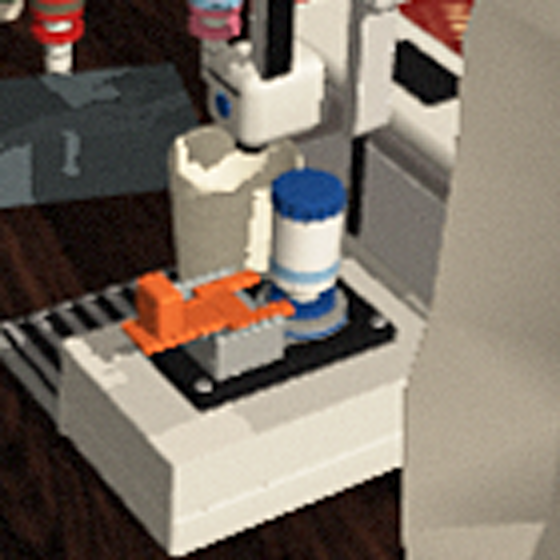

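The cartridge stands straight in the socket, flange down on it and the clip still open (tab at crop (158,300)). Next I move over the tab and pinch it.

Request:
apply_moves([
  [15,0,0,0,0,0,0.3],
  [30,0,0,0,0,0,0.3],
  [28,0,0,0,0,0,0.3],
  [12,0,0,0,0,0,0.3],
  [0,0,10,0,0,0,0.3],
  [0,0,20,0,0,0,0.3],
  [0,0,20,0,0,0,0.3],
  [0,0,0,0,0,0,0.3],
])

```text
time_s: 13.0
eef_pos: [0.4454, 0.0402, 0.1354]
ee_rot: [-0.119, 0.993, -0.001, -0.002]
force: [-1.0, -0.4, 0.3]
opening: 0.0614
finger_force: 0.0
```

```bash
python3 - <<'E'
from h import *
cs=snap('side')
togo([.4475,.0403,.097])
cv2.imwrite('pics/tab.png',cv2.resize(cs['pixels'][160:300,210:350,::-1],(560,560),interpolation=cv2.INTER_CUBIC))
E
```

```text
t 13.05 pos [0.446  0.0401 0.1369] R [-0.972 -0.236 -0.003 -0.236  0.972 -0.001  0.003 -0.001 -1.   ] F [ 0.82 -1.14  0.62] op 0.06125862384975997 ff 0.0
tool mm to go [-1.6 -0.2 39.9]
```

View pics/tab.png

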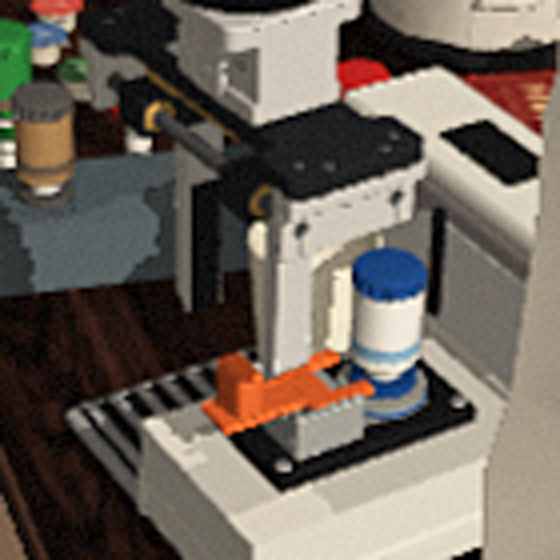

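The fingers straddle the tab: tips at crop (200,305) and (288,370), tab between them at (240,375). I descend and pinch.

Request:
apply_moves([
  [-1,0,12,0,0,0,0.3],
  [0,0,14,0,0,0,0.3],
  [0,0,9,0,0,0,0.3],
  [0,0,4,0,0,0,0.3],
  [0,0,0,0,0,0,0.3],
])

```text
time_s: 13.47
eef_pos: [0.4474, 0.0405, 0.0989]
ee_rot: [-0.119, 0.993, -0.0, -0.0]
force: [0.0, 0.9, -0.2]
opening: 0.0611
finger_force: 0.0
```

Request:
apply_moves([
  [0,0,0,0,0,0,-0.7],
  [0,0,0,0,0,0,-0.7],
  [0,0,0,0,0,0,-0.7],
  [0,0,0,0,0,0,-0.7],
  [0,0,0,0,0,0,-0.7],
  [0,0,0,0,0,0,-0.7],
])

```text
time_s: 13.97
eef_pos: [0.4473, 0.0417, 0.0993]
ee_rot: [-0.119, 0.993, 0.001, 0.0]
force: [-4.1, 16.7, 4.2]
opening: 0.0245
finger_force: 8.3
```

Request:
apply_moves([
  [0,1.5,0,0,0,0,-0.7],
  [0,0,0,0,0,0,-0.7],
  [0,0,0,0,0,0,-0.7],
])

```text
time_s: 14.22
eef_pos: [0.4473, 0.0433, 0.0995]
ee_rot: [-0.119, 0.993, 0.001, 0.0]
force: [-3.4, 7.6, 0.7]
opening: 0.0237
finger_force: 30.1
```

Request:
apply_moves([
  [-1,0,0,0,0,0,-0.7],
  [-2,0,0,0,0,0,-0.7],
  [-2,0,0,0,0,0,-0.7],
  [-2,0,0,0,0,0,-0.7],
])

```text
time_s: 14.55
eef_pos: [0.4538, 0.0447, 0.0994]
ee_rot: [-0.119, 0.993, 0.001, -0.0]
force: [-4.0, 7.3, 8.3]
opening: 0.0235
finger_force: 30.1
```

Request:
apply_moves([
  [-2,0.3,0,0,0,0,-0.7],
  [-2,0.3,0,0,0,0,-0.7],
  [-2,0,0,0,0,0,-0.7],
  [-2,0,0,0,0,0,-0.7],
])

```text
time_s: 14.88
eef_pos: [0.4618, 0.0467, 0.0996]
ee_rot: [-0.119, 0.993, 0.0, 0.0]
force: [-0.3, 3.6, 14.0]
opening: 0.024
finger_force: 30.2
```

Request:
apply_moves([
  [-2,0,0,0,0,0,-0.7],
  [-2,0,0,0,0,0,-0.7],
  [-2,0,0,0,0,0,-0.7],
  [-1,0,0,0,0,0,-0.7],
])

```text
time_s: 15.22
eef_pos: [0.4693, 0.0483, 0.1]
ee_rot: [-0.119, 0.993, 0.0, 0.001]
force: [-4.1, 1.6, 9.3]
opening: 0.0239
finger_force: 30.1
```

Request:
apply_moves([
  [-1.5,0,-0.7,0,0,0,-0.7],
  [-1.5,0,0,0,0,0,-0.7],
  [-1,0,0,0,0,0,-0.7],
  [0,0,0,0,0,0,-0.7],
])

```text
time_s: 15.55
eef_pos: [0.4712, 0.0488, 0.1]
ee_rot: [-0.119, 0.993, 0.0, -0.001]
force: [-10.4, -0.3, 17.5]
opening: 0.0236
finger_force: 30.1
```

Request:
apply_moves([
  [-1,0,-1,0,0,0,-0.7],
  [0,0,0,0,0,0,-0.7],
  [0,0,0,0,0,0,-0.7],
])

```text
time_s: 15.8
eef_pos: [0.4715, 0.0488, 0.1005]
ee_rot: [-0.119, 0.993, 0.0, -0.002]
force: [-7.7, -0.1, 5.1]
opening: 0.0234
finger_force: 30.1
```

```bash
python3 - <<'E'
from h import *
cs=snap('side')
togo([.4475,.0403,.16])
cv2.imwrite('pics/clip.png',cv2.resize(cs['pixels'][200:290,240:350,::-1],None,fx=6,fy=6,interpolation=cv2.INTER_CUBIC))
E
```

```text
t 15.85 pos [0.4715 0.0488 0.1005] R [-0.972 -0.235 -0.003 -0.235  0.972 -0.     0.003  0.001 -1.   ] F [-9.48 -0.72  6.83] op 0.023733690828497207 ff 30.06325900554657
tool mm to go [ 25.5  -2.6 -59.4]
```

Request:
apply_moves([
  [-1.5,0,0,0,0,0,-0.7],
  [-0.5,0,0,0,0,0,-0.7],
  [0,0,0,0,0,0,-0.7],
])

```text
time_s: 16.1
eef_pos: [0.4716, 0.0488, 0.1001]
ee_rot: [-0.118, 0.993, 0.0, -0.003]
force: [-18.4, -0.6, 17.2]
opening: 0.024
finger_force: 30.0
```

Request:
apply_moves([
  [1.5,0,-0.5,0,0,0,-0.7],
  [0,0,0,0,0,0,0.3],
  [0,0,0,0,0,0,0.3],
  [0,0,0,0,0,0,0.3],
  [0,0,0,0,0,0,0.3],
  [0,0,-15,0,0,0,0.3],
  [0,0,-30,0,0,0,0.3],
  [0,0,-35,0,0,0,0.3],
])

```text
time_s: 16.77
eef_pos: [0.4726, 0.0486, 0.1811]
ee_rot: [-0.119, 0.993, -0.001, -0.002]
force: [0.7, 0.2, -0.4]
opening: 0.0608
finger_force: 0.0
```

Request:
apply_moves([
  [0,0,-35,0,0,0,0.3],
  [0,0,-25,0,0,0,0.3],
  [0,0,0,0,0,0,0.3],
])

```text
time_s: 17.02
eef_pos: [0.476, 0.0495, 0.2462]
ee_rot: [-0.119, 0.993, 0.001, 0.003]
force: [0.7, 0.8, 0.1]
opening: 0.0612
finger_force: 0.0
```

```bash
python3 - <<'E'
from h import *
cs=snap('side')
togo([.4475,.0403,.16])
cv2.imwrite('pics/clip2.png',cv2.resize(cs['pixels'][170:290,200:350,::-1],None,fx=5,fy=5,interpolation=cv2.INTER_CUBIC))
E
```

```text
t 17.0667 pos [0.4751 0.0494 0.2438] R [-0.972 -0.236  0.004 -0.236  0.972  0.002 -0.005  0.001 -1.   ] F [ 0.13  0.16 -1.33] op 0.061286540298777316 ff 0.0
tool mm to go [29.4 -2.4 83.6]
```

View pics/clip2.png

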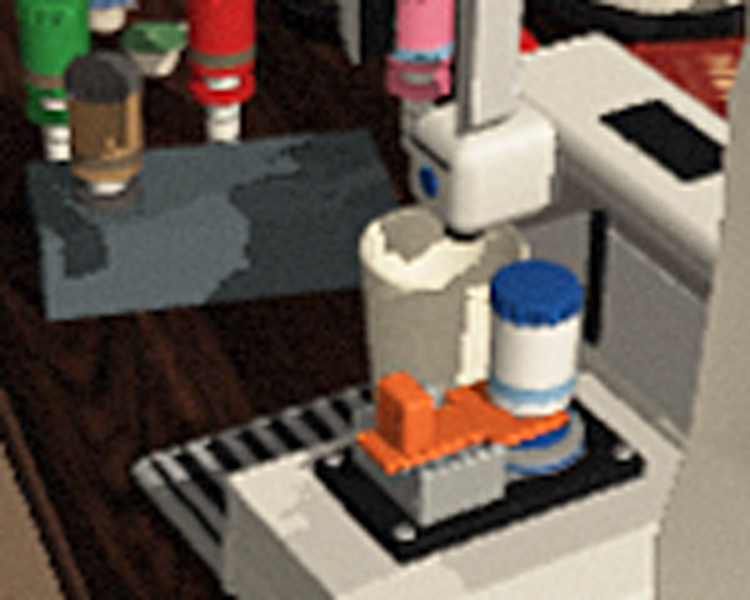

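The clip is in: its fork encloses the neck above the flange, with the tab at crop (408,415). The cartridge is upright, and the cup and spent cartridge look undisturbed. I am handing in.

```bash
python3 -c "
from rig import robot
print(robot.finish_job())"
```

```text
the job is handed in; nothing more can be done
None
```

The new cartridge is fully home and upright in the socket, with floor contact felt at about 19 N, and the clip is pushed in to its stop over the flange. The spent cartridge and the cup were left alone, and the job is handed in; the hand-in call returned no verdict.

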